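Lever open the punch case and put the punches away

TASK

The flush cover of the wooden punch case has no handle: work the thin blade of the knife into the gap above the front ledge and lever the cover up with it, then swing the cover over until it leans back past upright. Lay the knife flat on the bench again, clear of the case, and put the two steel punches away lying down in the case, one in each pocket. Leave the file jar, the hammer and the blue tray where they are.

Things in the scene. Friction and masses are not known exactly. Their poses are not given: they have to be found in the camera images.
- case: brown wooden case fixed to the bench, 172 mm along x, 170 mm along y, 66 mm high. Origin at bench level under the middle of the pockets; z up; -x is its front. In front a ledge 22 mm deep (case x -97 to -75 mm), 170 mm wide, top at 50 mm; the front wall behind it (x -75 to -63 mm) has the same top. Side walls (|y| 75 to 85 mm) rise to 66 mm.
- ledge (a point): middle of the ledge's top: case x -86, y 0, z 50 mm. Behind it, between this height and the underside of the shut cover (54.5 mm), an open gap 4.5 mm high and 146 mm wide leads in under the cover.
- cover: the dark wooden cover, 148 mm front to hinge, 146 mm wide, 11.5 mm thick. Origin on the hinge axis; shut, its axes are the case's axes, and opening turns it about y, so its z axis tilts from vertical by the opening angle (0 shut, 1.57 upright, 1.9 stop). The panel runs to 150 mm along its own -x, between z = -11.5 mm (underside) and 0. Stiff hinge (4 to 6 N at the edge): it stays where left.
- cover_hinge (a point): middle of the hinge axis, fixed to the case at case x 75, y 0, z 66 mm. The axis runs along the case's y; the front edge rises as the cover opens.
- cover_edge (a point): middle of the cover's lower front edge (underside); moves with the cover.
- knife: stiff opening knife lying flat: wooden handle 100 long, 22 wide, 24 mm high; flat steel blade 90 long, 26 wide, 3 mm thick (2 mm over the last 14 mm). Origin: on the underside where blade meets handle; x points to the tip, z up. Blade and handle share one flat underside (z = 0). 110 g.
- knife_tip (a point): end of the blade, at its underside: knife x 90, z 0 mm.
- knife_grip (a point): where to grip the handle, near its centre of mass: knife x -35, z 12 mm (middle of the handle's height).
- punch_a: square steel punch lying on the bench, 80 mm long along its x, 16 mm square over the main length, stepped down to 8 mm in the last 20 mm at the +x end. Origin: middle of its length, on the underside. 140 g.
- punch_b: a second punch, same as punch_a.
- pocket_0 (a point): middle of the floor of the pocket on the case's +y side, 28 mm above the bench; the pocket is 128 mm along the case's x, 72 mm along y, 22 mm deep below the ledge height (divider 6 mm thick, its top 44 mm above the bench). Axes as the case.
- pocket_1 (a point): the same for the pocket on the case's -y side.
- file_jar: glass jar 66 mm across and 85 mm high, with needle files standing in it to 160 mm; bystander. Origin under its middle.
- hammer: small hammer lying on the bench, 220 mm long; bystander.
- blue_tray: blue open tray 100 by 140 mm, 45 mm high; bystander. Origin under its middle.
Things that resemble listed ones, but are neither listed nor needed, are in the scene too. What is meant by the case is not pink or turquoise, and is the larger of those in its own colour.

How it is judged (in metres and radians):
On the way, in this order (a step that is already met when the one before it is completed fails the run):
1. the knife, touching the cover, has levered it up by at least 0.12 rad (angle between cover's own z axis and vertical above 0.12 rad and contact force between knife and cover above 0.5 N), for 0.1 s.
2. the cover leans back past upright (1.58 rad) (angle between cover's own z axis and vertical above 1.58 rad), for 0.2 s.
At the end, for the whole second after the job is handed in: Cover open past upright (over 1.58 rad); one punch lying in each pocket (within 45 mm along and 35 mm across of its middle, within 20 mm of its floor); knife flat on the bench, underside down (within 12 mm, tilt under 0.15 rad), not touching the case; all still (angle between cover's own z axis and vertical above 1.58 rad and (((x of punch_a in the frame of pocket_0 between -0.045 and 0.045 m and y of punch_a in the frame of pocket_0 between -0.035 and 0.035 m and z of punch_a in the frame of pocket_0 between -0.005 and 0.02 m) and (x of punch_b in the frame of pocket_1 between -0.045 and 0.045 m and y of punch_b in the frame of pocket_1 between -0.035 and 0.035 m and z of punch_b in the frame of pocket_1 between -0.005 and 0.02 m)) or ((x of punch_a in the frame of pocket_1 between -0.045 and 0.045 m and y of punch_a in the frame of pocket_1 between -0.035 and 0.035 m and z of punch_a in the frame of pocket_1 between -0.005 and 0.02 m) and (x of punch_b in the frame of pocket_0 between -0.045 and 0.045 m and y of punch_b in the frame of pocket_0 between -0.035 and 0.035 m and z of punch_b in the frame of pocket_0 between -0.005 and 0.02 m))) and height (world z) of each of knife, knife_tip below 0.012 m and angle between knife's own z axis and vertical below 0.15 rad and contact force between knife and case below 0.1 N and linear speed of each of knife, punch_a, punch_b below 0.03 m/s).
It fails at once if the file jar is shifted by more than 30 mm (distance of file_jar from where it was at the start of the episode above 0.03 m).
It fails at once if the hammer is shifted by more than 30 mm (distance of hammer from where it was at the start of the episode above 0.03 m).
It fails at once if the blue tray is shifted by more than 30 mm (distance of blue_tray from where it was at the start of the episode above 0.03 m).
It also fails if it takes over 72 s, if anything falls off the work surface, if the arm or the gripper's body presses on something with over 40 N, if the wrist force passes 120 N, or if a joint passes its speed limit or range.

ROBOT

A 6-joint arm with a two-finger parallel gripper is mounted at the origin on the work surface. World frame = base frame: x ahead of the robot, y to its left, z up, the work surface at z = 0. Lengths are in mm, angles in rad, forces in N, time in s.
With the tool pointing down it reaches from about 350 to 1000 mm from the base axis. Payload 7.1 kg.
Tool frame: the origin (TCP) lies midway between the tips of the shut fingers; the grasp point (between the pads) lies 19 mm behind it; z points along the fingers, y is the line along which they close (so a half turn about z gives the same grasp; the last joint's range is limited). The gripper opens to 85 mm and grips with 20 to 120 N. Pads are 22 mm wide; open, the fingers measure 114 mm over their backs; the gripper's body (76 mm by 85 mm) begins 54 mm behind the grasp point. The pads swing forward as they close: fully open they stand 13 mm farther back than shut.
Start: joints at [1.165, 0.423, 1.63, -0, 1.089, -0.019], TCP at [235.734, 578.821, 197.819] pointing down, gripper open.
Joint ranges: [-3, 3], [-0.9, 2.11], [0.09, 2.58], [-1.31, 4.45], [0.11, 2.69], [-2.54, 2.54]. Speed limits (rad/s): [2.39, 2.39, 3.01, 3.14, 3.14, 3.14].

INTERFACE

Orientations are given as a unit quaternion [w, x, y, z].
In Python, from rig import status, viewer, sign_off gives the robot as it stands. The module is installed in compiled form; this text tells all that it offers.
- The arm moves only by the tool move_arm, never from a script. Its argument "rows" is a list of rows, each a list of 5 numbers: the opening, from 0 (shut) to 1 (fully open), then the shift along the tool's x, y, z as a fraction of full scale, then the turn about the tool's z as a fraction of full scale. In form: [[jaw, tx, ty, tz, spin], ...]. A call has 1 to 12 rows; each row is the pose to reach, as a shift and turn from the pose commanded when the call began, along the tool's axes at that moment; what a row does not reach only later rows make up. Full scale, the value 1, is 0.12 m for a shift and 30 degrees for a turn. A row lasts 1/8 s, in which the tool goes at most 62.5 mm and 10.7 degrees, less where a joint would pass 70% of its speed; a pose out of reach is approached as far as the arm can. A call with a number of a shift or a turn outside -1 to 1 is refused whole. A call with a gripper value outside its range is refused whole. The fingers move at their own pace and stop on an object; "grip_force" is the grip in N (left out, the last holds). Time passes only in rows, so rows that repeat a pose let the fingers close. It gives the time, the measured TCP pose, the force, the opening and the grip force at its end, in the units of the state.
- status.state(): the state, without advancing time (a new reading comes with each control period).
- viewer.grab_frame(name): name is "scene" or "top"; returns a dict with "color" (400x640x3 uint8, red, green, blue), "intrinsics" (3x3 intrinsics, pixels), "camera_from_world" (4x4, takes a point from world to camera coordinates). Camera axes: x right, y down, z forward; pixel columns grow to the right and rows downward; lengths in mm; the calibration is good to about 2 mm. A picture is of the moment at which its call begins. There is no depth.
- sign_off(): hands the job in; it is judged then, once.
The state is a dict: "t": time; "q": joint angles; "joint_velocities": joint speeds; "joint_torque": joint torques, N m; "tool_pos": TCP position; "ee_rot": TCP orientation; "force": force on the tool from outside, world axes, zero at the start; "wrist_torque": the same for the moment, N m; "finger_gap": finger opening in mm; "grasp_force": force on a finger pad.
Only numpy, scipy, OpenCV 4.12 (cv2) and the standard library are available. Lean on these libraries where they do the work, as an engineer would, in place of code of your own. Each camera call takes 0.05 s, during which the arm holds its last target. There are 200 camera calls.

## Working session

There is one attempt and no reset: what is moved stays moved. The work goes in short steps, Python scripts to look and compute and a tool call to move; the robot and the scene stay as the last step left them, time stands still between calls to the robot, and variables do not carry over. Pictures are saved under pics/ and viewed, at most 10 in all, crops included, and the job is handed in when it is done.

Besides the shell and the picture viewer there is one more tool, called by a JSON object that holds its "fn" and its "kwargs", one argument or row to a line. move_arm: Moves the arm, as the interface text tells. Its arguments: {"type":"object","properties":{"rows":{"type":"array"},"grip_force":{"type":"number"}},"required":["rows"]}

```bash
mkdir -p pics; cat > h.py <<'E'
import numpy as np, cv2
from rig import status, viewer
def grab(n):
    f=viewer.grab_frame(n); return f["color"],np.array(f["intrinsics"]),np.array(f["camera_from_world"])
def ray(K,T,u,v,z):
    R=T[:3,:3];c=-R.T@T[:3,3];d=R.T@np.linalg.inv(K)@[u,v,1.]
    return c+d*(z-c[2])/d[2]
def proj(K,T,p):
    q=K@(T[:3,:3]@np.array(p,float)+T[:3,3]);return q[:2]/q[2]
E
python3 - <<'E'
from h import *
for n in("scene","top"):
    c,K,T=grab(n);cv2.imwrite(f"pics/{n}0.png",c[...,::-1]);print(n,K.tolist(),T.round(3).tolist())
print(status.state())
E
```

```text
scene [[431.37564125367135, 0.0, 320.58427431658816], [0.0, 431.37564125367135, 194.41199018313503], [0.0, 0.0, 1.0]] [[-0.863, 0.506, -0.001, 452.506], [0.363, 0.618, -0.698, -87.776], [-0.352, -0.602, -0.716, 1223.038], [0.0, 0.0, 0.0, 1.0]]
top [[368.3410769040418, 0.0, 323.5267942594003], [0.0, 368.3410769040418, 202.73361575555057], [0.0, 0.0, 1.0]] [[-0.003, -1.0, -0.025, -53.971], [-0.981, 0.008, -0.192, 473.615], [0.192, 0.024, -0.981, 865.781], [0.0, 0.0, 0.0, 1.0]]
{'t': 0.1, 'q': array([ 1.16500322e+00,  4.23778021e-01,  1.63059777e+00, -1.12216035e-06,
        1.08858451e+00, -1.89897906e-02]), 'joint_velocities': array([ 0.00170044, -0.00116111, -0.00159746,  0.00052477, -0.0014688 ,
       -0.00159214]), 'joint_torque': array([-9.85571351e-04, -5.58423650e+01, -2.82440722e+01,  3.90245054e-05,
        3.04656249e-03,  4.95984992e-06]), 'tool_pos': array([235.53097847, 578.35207768, 197.12116632]), 'ee_rot': array([-1.43663419e-04,  1.92197937e-01,  9.81355942e-01, -6.68564341e-04]), 'force': array([-0.23052139, -0.16759169, -0.47726483]), 'wrist_torque': array([-0.02720624, -0.00699445,  0.00982024]), 'grasp_force': 0.0, 'finger_gap': 85.33399108569692}
```

View pics/top0.png

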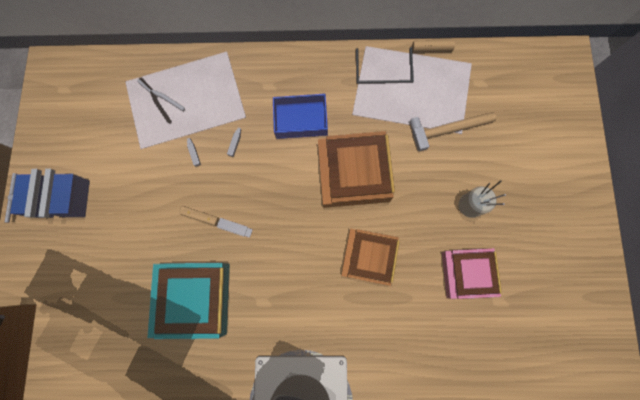

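View pics/scene0.png

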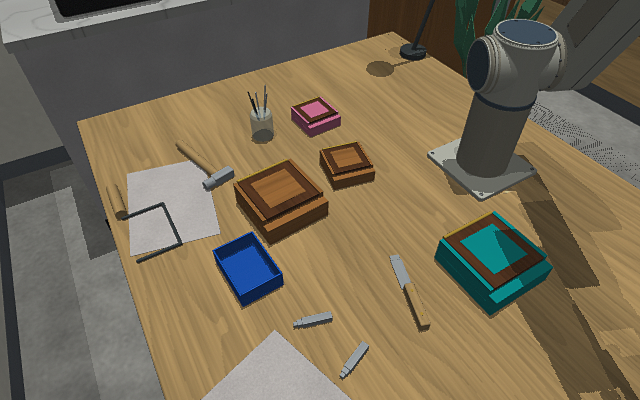

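The top view shows these candidates: large brown (357,168), small brown (371,257), pink (473,273) and turquoise (188,300). I choose the large brown one, whose ledge is on its left at u≈325. The knife is at (217,221), with the tip at (250,233). The punches are at (193,151) and (234,143); the pliers at (160,98) are a distractor. I'll check the choice in one close crop.

```bash
python3 - <<'E'
from h import *
c,K,T=grab("top")
cv2.imwrite("pics/crop0.png",cv2.resize(c[110:250,170:410],None,fx=3.3,fy=3.3,interpolation=cv2.INTER_CUBIC)[...,::-1])
hsv=cv2.cvtColor(c,cv2.COLOR_RGB2HSV)
# steel: low saturation, away from paper
m=((hsv[...,1]<70)&(hsv[...,2]>60)).astype(np.uint8)
m[:125]=0;m[250:]=0;m[:,:175]=0;m[:,275:]=0
n,l,s,ce=cv2.connectedComponentsWithStats(m)
for i in range(1,n):
    if s[i,4]>20:
        p=cv2.findContours((l==i).astype(np.uint8),0,2)[0][0]
        print(s[i],ce[i].round(1),cv2.minAreaRect(p))
dark=((hsv[...,2]<115)&(hsv[...,1]>100)).astype(np.uint8)
dark[:120]=0;dark[215:]=0;dark[:,:300]=0;dark[:,410:]=0
n,l,s,ce=cv2.connectedComponentsWithStats(dark);print(s,ce)
for z in(0,66):
  print([ray(K,T,*p,z).round(0).tolist() for p in((357,168),(193,151),(234,143),(198,214),(250,233))])
E
```

```text
[175 125  46  14 343] [190.3 129.3] ((197.5, 131.5), (13.0, 45.0), 90.0)
[227 127  14  30 215] [233.9 142. ] ((234.25003051757812, 141.25), (7.589465618133545, 30.04163360595703), 18.434947967529297)
[187 138  13  28 201] [192.6 152.2] ((192.34999084472656, 151.54998779296875), (29.09295082092285, 7.273237705230713), 71.56504821777344)
[216 218  37  20 390] [233.9 227.4] ((234.00001525878906, 227.5), (35.73373031616211, 11.067971229553223), 18.43494987487793)
[[     0      0    640    400 253831]
 [   325    120      1      2      2]
 [   303    131      5      1      5]
 [   318    130      4      1      4]
 [   324    133      1      1      1]
 [   326    135     66     63   1851]
 [   321    191      1      2      2]
 [   322    197     70     11    304]] [[319.17485256 199.74004357]
 [325.         120.5       ]
 [305.         131.        ]
 [319.5        130.        ]
 [324.         133.        ]
 [357.74284171 166.6012966 ]
 [321.         191.5       ]
 [358.3125     202.21710526]]
[[575.0, -144.0, 0.0], [627.0, 296.0, 0.0], [649.0, 186.0, 0.0], [455.0, 272.0, 0.0], [404.0, 134.0, 0.0]]
[[555.0, -140.0, 66.0], [604.0, 270.0, 66.0], [624.0, 167.0, 66.0], [444.0, 247.0, 66.0], [397.0, 119.0, 66.0]]
```

View pics/crop0.png

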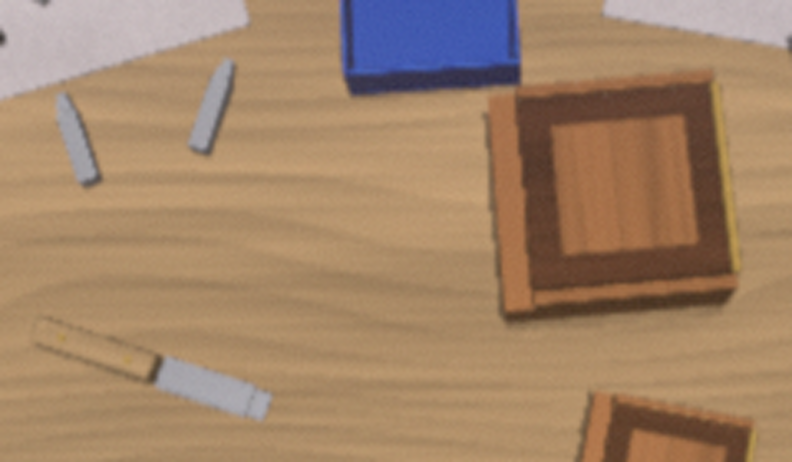

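The crop confirms the large brown case: ledge on the left (crop u 490–525), brass hinge on the right (crop u≈725). The knife tip is at full-image (250,233), and the punches' thin ends are at the top of the picture.

```bash
cat > meas.py <<'E'
from h import *
def pca(P):
    m=P.mean(0);w,v=np.linalg.eigh(np.cov((P-m).T));d=v[:,1];s=(P-m)@d;t=(P-m)@v[:,0]
    return m,d,s.min(),s.max(),t.max()-t.min()
def world(K,T,mask,z):
    ys,xs=np.nonzero(mask);return np.array([ray(K,T,x,y,z)[:2] for x,y in zip(xs,ys)])
def comp(m,u,v,r=4):
    n,l=cv2.connectedComponents(m.astype(np.uint8),connectivity=4)
    w=l[v-r:v+r+1,u-r:u+r+1].ravel();w=w[w>0]
    return l==np.bincount(w).argmax()
E
python3 - <<'E'
from meas import *
seeds={"top":dict(blade=(234,227),a=(234,142),b=(193,152)),"scene":dict(blade=(400,272),a=(313,320),b=(354,360))}
cov={"top":(330,165),"scene":(246,195)}
for n in seeds:
    c,K,T=grab(n);hsv=cv2.cvtColor(c,cv2.COLOR_RGB2HSV)
    st=(hsv[...,1]<75)&(hsv[...,2]>60)
    for k,(u,v) in seeds[n].items():
        z=3 if k=="blade" else 12
        m=comp(st,u,v);P=world(K,T,m,z);mm,d,a,b,w=pca(P)
        print(n,k,m.sum(),"c",mm.round(1),"ends",(mm+a*d).round(1),(mm+b*d).round(1),"ang",np.degrees(np.arctan2(d[1],d[0])).round(1),"L",round(b-a,1),round(w,1))
    dk=(hsv[...,2]<(115 if n=="top" else 110))&(hsv[...,1]>90)
    m=comp(dk,*cov[n],8);P=world(K,T,m,66);print(n,"cover",m.sum(),cv2.minAreaRect(P.astype(np.float32)))
    if n=="top":
        q=[(517,95),(712,80),(735,272),(530,293),(488,93),(505,312)]
        W=[ray(K,T,170+x/3.3,110+y/3.3,66 if i<4 else 50)[:2].round(1).tolist() for i,(x,y) in enumerate(q)];print(W,np.mean(W[:4],0))
E
```

```text
top blade 399 c [418.6 175.1] ends [403.5 129.9] [433.5 219.6] ang 71.5 L 94.5 28.3
top a 222 c [646.9 182.6] ends [689.3 170.8] [609.2 193.1] ang 164.4 L 83.1 22.5
top b 212 c [619.5 292.2] ends [661.1 308.6] [582.2 277.5] ang -158.5 L 84.8 20.3
top cover 1845 ((561.7426147460938, -142.3101806640625), (150.10955810546875, 147.3278045654297), 4.366175651550293)
[[632.1, -65.7], [642.1, -213.2], [493.2, -224.7], [478.8, -74.4], [640.1, -43.1], [467.8, -55.6]] [ 561.55 -144.5 ]
scene blade 367 c [420.6 173.2] ends [405.8 132.2] [436.3 216.5] ang 70.1 L 89.6 28.9
scene a 313 c [650.  182.6] ends [690.5 172.8] [611.7 191.9] ang 166.4 L 81.1 25.1
scene b 354 c [623.1 293. ] ends [662.7 308.7] [586.4 278.5] ang -158.3 L 82.0 18.7
scene cover 3294 ((577.1548461914062, -106.01074981689453), (194.2857666015625, 225.4576873779297), 4.113119125366211)
```

```bash
cat > plan.py <<'E'
from h import *
def yaw_of(q):
    w,x,y,z=q;return np.degrees(np.arctan2(2*(x*y+w*z),1-2*(y*y+z*z)))
def plan(p,yaw,cur=None):
    s=status.state();P=np.array(s["tool_pos"]);Y=yaw_of(s["ee_rot"])
    if cur: P,Y=np.array(cur[0],float),cur[1]
    p=np.array(p,float);dy=(Y-yaw+180)%360-180   # + spin lowers yaw
    print("from",P.round(1),round(Y,1),"F",s["force"].round(1),"gap",round(s["finger_gap"],1),"q",s["q"].round(2))
    for i in range(8):
        a=np.radians(Y);ax=np.array([[np.cos(a),np.sin(a),0],[np.sin(a),-np.cos(a),0],[0,0,-1]])
        d=ax@(p-P)/120;d/=1;k=max(1,np.abs(d).max());d/=k;sp=np.clip(dy/30,-1,1)
        n=int(np.ceil(max(np.linalg.norm(d)*120/62.5,abs(sp)*30/10.7)))
        print("call rows",n,"shift",d.round(3),"spin",round(sp,3))
        P=P+ax.T@d*120;Y-=sp*30;dy-=sp*30
        if np.linalg.norm(p-P)<.3 and abs(dy)<.1:break
E
python3 - <<'E'
from plan import *
plan((441.6,237.4,80),70.8)
E
```

```text
from [235.6 578.6 197.5] 157.8 F [-0.4 -1.5  0.7] gap 85.5 q [ 1.17  0.42  1.63  0.    1.09 -0.02]
call rows 3 shift [-1.    -0.746  0.368] spin 1.0
call rows 3 shift [-1.    -0.118  0.297] spin 1.0
call rows 3 shift [-0.98   0.422  0.314] spin 0.901
```

{"fn": "move_arm", "kwargs": {
  "rows": [
    [1,-1,-0.746,0.368,1],
    [1,-1,-0.746,0.368,1],
    [1,-1,-0.746,0.368,1],
    [1,-1,-0.746,0.368,1]
  ],
  "grip_force": 120
}}

```text
t: 0.75
tool_pos: [313.6, 448.6, 153.0]
ee_rot: [-0.0, 0.441, 0.898, -0.001]
force: [-0.2, 0.1, -0.1]
finger_gap: 85.1
grasp_force: 0.0
```

{"fn": "move_arm", "kwargs": {
  "rows": [
    [1,-1,-0.118,0.297,1],
    [1,-1,-0.118,0.297,1],
    [1,-1,-0.118,0.297,1],
    [1,-1,-0.118,0.297,1]
  ]
}}

```text
t: 1.25
tool_pos: [376.0, 348.0, 118.3]
ee_rot: [-0.0, 0.656, 0.755, 0.001]
force: [-0.8, 0.2, 0.0]
finger_gap: 85.4
grasp_force: 0.0
```

{"fn": "move_arm", "kwargs": {
  "rows": [
    [1,-0.98,0.422,0.314,0.9],
    [1,-0.98,0.422,0.314,0.9],
    [1,-0.98,0.422,0.314,0.9],
    [1,-0.98,0.422,0.314,0.9],
    [1,-0.98,0.422,0.314,0.9]
  ]
}}

```text
t: 1.88
tool_pos: [441.8, 239.1, 80.8]
ee_rot: [0.0, 0.813, 0.582, 0.001]
force: [0.3, -0.1, -0.1]
finger_gap: 85.1
grasp_force: 0.0
```

```bash
python3 - <<'E'
from plan import *
plan((441.6,237.4,3),70.8)
E
```

```text
from [441.8 239.1  80.8] 71.2 F [ 0.3 -0.1 -0.1] gap 85.1 q [0.47 0.42 1.98 0.   0.74 0.8 ]
call rows 2 shift [-0.014  0.003  0.648] spin 0.012
```

{"fn": "move_arm", "kwargs": {
  "rows": [
    [1,0,0,0.4,0],
    [1,0,0,0.648,0],
    [1,0,0,0.648,0],
    [1,0,0,0.648,0],
    [0,0,0,0.648,0],
    [0,0,0,0.648,0],
    [0,0,0,0.648,0],
    [0,0,0,0.648,0],
    [0,0,0,0.648,0],
    [0,0,0,0.648,0],
    [0,0,0,0.648,0],
    [0,0,0,0.648,0]
  ]
}}

```text
t: 3.38
tool_pos: [441.7, 237.6, 2.5]
ee_rot: [-0.0, 0.815, 0.58, -0.0]
force: [0.1, 1.1, -0.4]
finger_gap: -0.0
grasp_force: 0.0
```

```bash
python3 - <<'E'
from plan import *
plan((441.6,237.4,63),70.8)
E
```

```text
from [441.7 237.6   2.5] 70.8 F [ 0.1  1.1 -0.4] gap -0.0 q [ 0.47  0.57  2.   -0.    0.57  0.8 ]
call rows 1 shift [-0.002 -0.    -0.504] spin 0.001
```

```bash
python3 - <<'E'
from h import *
a,K,T=grab("top");b,K2,T2=grab("scene")
print(proj(K,T,(441.7,237.6,2.5)),proj(K2,T2,(441.7,237.6,2.5)))
A=cv2.resize(a[120:270,120:320],(800,600))[:, :]
A=cv2.resize(A,(400,300));B=cv2.resize(b[180:360,320:560],(400,300))
cv2.imwrite("pics/k1.png",cv2.resize(np.hstack([A,B]),None,fx=1,fy=1)[...,::-1])
E
```

```text
[210.37060171 218.80913725] [410.19162948 296.12656598]
```

View pics/k1.png

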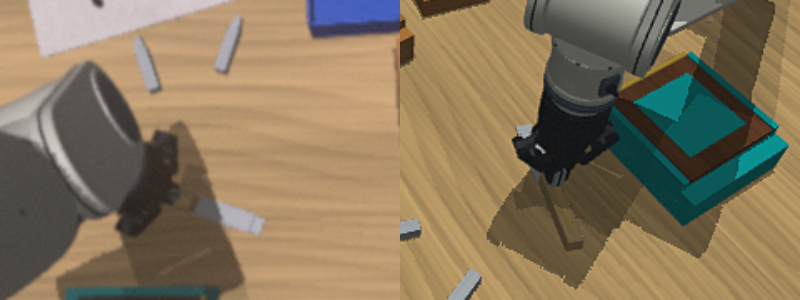

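The image shows the gripper at crop (550,180), with the knife apparently unmoved (tip still at top px (251,232)) and the fingers shut on nothing. I'll open, lift, and measure the finger and handle geometry.

{"fn": "move_arm", "kwargs": {
  "rows": [
    [0,0,0,-0.6,0],
    [0,0,0,-1,0],
    [0,0,0,-1,0],
    [0,0,0,-1,0]
  ]
}}

```text
t: 3.98
tool_pos: [441.5, 237.5, 122.6]
ee_rot: [0.0, 0.815, 0.58, 0.0]
force: [0.0, 0.5, -0.8]
finger_gap: -0.3
grasp_force: 0.0
```

```bash
python3 - <<'E'
from h import *
s=status.state();print(s["tool_pos"],s["finger_gap"])
b,K2,T2=grab("scene")
print(proj(K2,T2,s["tool_pos"]))
B=cv2.resize(b[160:340,320:560],(800,600),interpolation=cv2.INTER_CUBIC)
cv2.imwrite("pics/k2.png",B[...,::-1])
E
```

```text
[441.46140125 237.4525104  122.57450455] -0.331492702380237
[419.38333933 263.27322243]
```

View pics/k2.png

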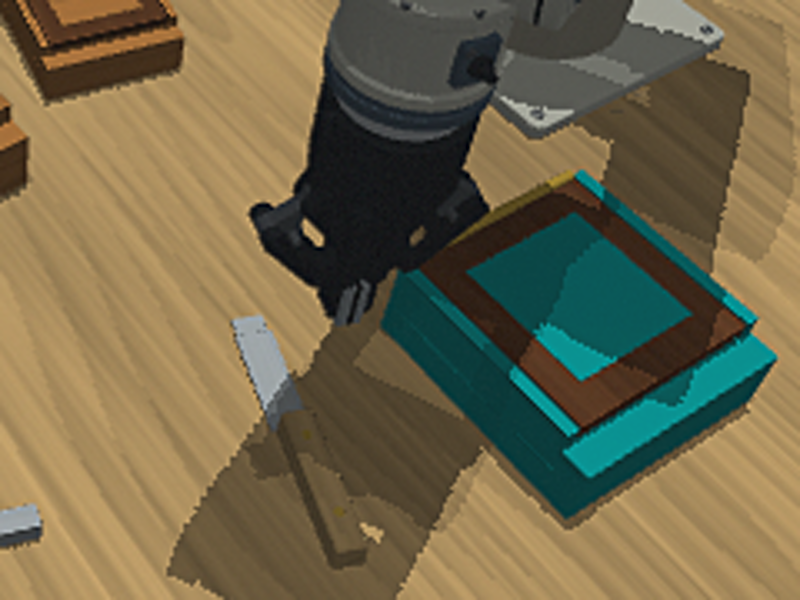

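The scene crop shows the knife unmoved, handle from (285,420) to (350,560). The shut fingertips are at crop (347,318), full px (424,255), but the TCP projects to (419,263), so the tips look about 20 mm higher than reported. I'll measure the tip in both views.

```bash
python3 - <<'E'
from h import *
s=status.state();p=s["tool_pos"]
a,K,T=grab("top");b,K2,T2=grab("scene")
print("top",proj(K,T,p),"scene",proj(K2,T2,p))
for z in(0,12,20,24): print(z,ray(K2,T2,320+285*.3,160+420*.3,z).round(1),ray(K2,T2,320+350*.3,160+560*.3,z).round(1))
u,v=proj(K,T,p).astype(int)
A=cv2.resize(a[v-40:v+40,u-50:u+50],(400,320),interpolation=cv2.INTER_CUBIC)
u2,v2=proj(K2,T2,p).astype(int)
B=cv2.resize(b[v2-45:v2+35,u2-50:u2+50],(400,320),interpolation=cv2.INTER_CUBIC)
cv2.circle(A,(200,160),3,(255,0,0),-1);cv2.circle(B,(200,180),3,(255,0,0),-1)
f=1.6
A,B=[np.clip(x.astype(float)*f,0,255).astype(np.uint8) for x in(A,B)]
cv2.imwrite("pics/k3.png",np.hstack([A,B])[...,::-1])
E
```

```text
top [193.38754009 211.31942518] scene [419.44755688 263.28050577]
0 [433.4 211.6  -0. ] [460.8 309.7   0. ]
12 [439.6 216.7  12. ] [466.6 313.4  12. ]
20 [443.7 220.2  20. ] [470.4 315.9  20. ]
24 [445.8 221.9  24. ] [472.4 317.1  24. ]
```

View pics/k3.png

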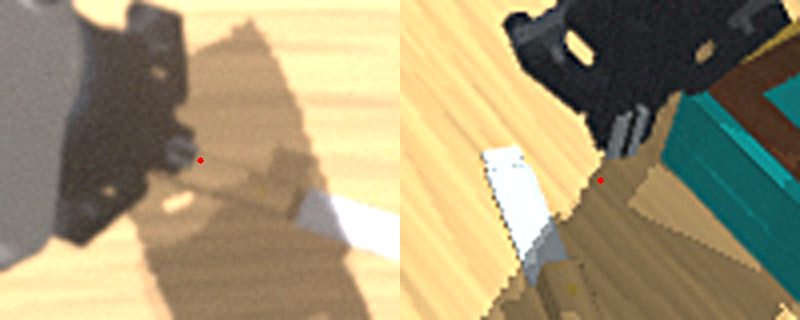

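Left (top view): the tip is at about (189.5,208.8) against a projected TCP of (193.4,211.3). Right (scene): the tip is at about (424.4,257.3) against (419.4,263.3). So the actual tips differ from the reported TCP; I'll triangulate.

```bash
python3 - <<'E'
from h import *
s=status.state();print(s["tool_pos"],s["q"])
a,K,T=grab("top");b,K2,T2=grab("scene")
def tri(p,q):
    X=cv2.triangulatePoints(K@T[:3],K2@T2[:3],np.array(p,float).reshape(2,1),np.array(q,float).reshape(2,1));return (X[:3]/X[3]).ravel()
print("tip",tri((189.5,208.8),(424.4,257.3)))
# sanity: knife tip & blade/handle joint
print("ktip",tri((250.3,233),(320+250*.3,160+317*.3)))
print("butt",tri((170+37/3.3,110+330/3.3),(320+348*.3,160+545*.3)))
E
```

```text
[440.68910279 237.06387208 121.25242532] [4.69747106e-01 3.55266138e-01 1.95681298e+00 1.25077875e-05
 8.32315436e-01 8.04201409e-01]
tip [439.78384888 240.12527986 144.38380731]
ktip [403.63870254 133.40111399   0.7086804 ]
butt [463.64154512 307.88761355  18.56755249]
```

{"fn": "move_arm", "kwargs": {
  "rows": [
    [1,0,0,0.4,0],
    [1,0,0,0.8,0],
    [1,0,0,1,0],
    [1,0,0,1,0]
  ]
}}

```text
t: 4.72
tool_pos: [439.8, 236.6, 0.3]
ee_rot: [-0.0, 0.815, 0.58, -0.003]
force: [-0.4, -0.1, -0.1]
finger_gap: 72.2
grasp_force: 0.0
```

{"fn": "move_arm", "kwargs": {
  "rows": [
    [1,0,0,0.08,0],
    [1,0,0,0.16,0],
    [1,0,0,0.16,0],
    [0,0,0,0.16,0],
    [0,0,0,0.16,0],
    [0,0,0,0.16,0],
    [0,0,0,0.16,0],
    [0,0,0,0.16,0]
  ],
  "grip_force": 120
}}

```text
t: 5.72
tool_pos: [441.8, 237.6, -15.9]
ee_rot: [0.0, 0.815, 0.58, 0.0]
force: [-1.5, -0.6, 9.8]
finger_gap: 17.7
grasp_force: 117.7
```

```bash
python3 - <<'E'
from plan import *
s=status.state();print(s["grasp_force"])
plan((441.6,237.4,80),70.8)
E
```

```text
117.6608901534928
from [441.8 237.6 -15.9] 70.8 F [-1.5 -0.6  9.8] gap 17.7 q [ 0.47  0.61  2.   -0.    0.54  0.8 ]
call rows 2 shift [-0.002 -0.001 -0.799] spin 0.001
```

{"fn": "move_arm", "kwargs": {
  "rows": [
    [0,0,0,-0.2,0],
    [0,0,0,-0.5,0],
    [0,0,0,-0.8,0],
    [0,0,0,-0.8,0],
    [0,0,0,-0.8,0]
  ]
}}

```text
t: 6.35
tool_pos: [441.2, 237.3, 78.9]
ee_rot: [-0.0, 0.815, 0.58, -0.0]
force: [0.0, -0.4, -2.1]
finger_gap: 17.6
grasp_force: 118.5
```

```bash
python3 - <<'E'
from meas import *
s=status.state();print(s["tool_pos"],s["force"],s["wrist_torque"],s["finger_gap"])
a,K,T=grab("top");b,K2,T2=grab("scene")
u2,v2=proj(K2,T2,s["tool_pos"]).astype(int);u,v=proj(K,T,s["tool_pos"]).astype(int)
A=cv2.resize(a[v-50:v+50,u-20:u+80],(400,400),interpolation=cv2.INTER_CUBIC)
B=cv2.resize(b[v2-60:v2+40,u2-50:u2+50],(400,400),interpolation=cv2.INTER_CUBIC)
print(u,v,u2,v2)
cv2.imwrite("pics/k4.png",np.clip(np.hstack([A,B])[...,::-1]*1.4,0,255).astype(np.uint8))
E
```

```text
[441.22108585 237.34273437  78.87230036] [ 0.01553156 -0.43705607 -2.06123397] [ 0.01405339 -0.05827521  0.02813992] 17.603568613721176
200 214 415 275
```

View pics/k4.png

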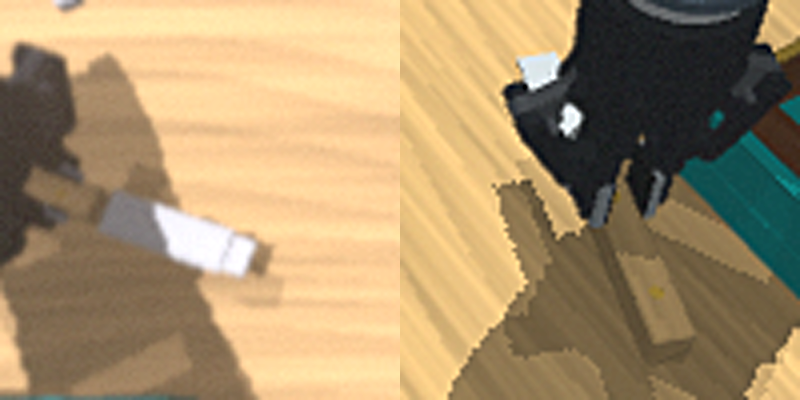

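The knife is held: the top view shows the blade tip at (242.5,229), the scene view shows it at (399.8,228.8). I'll check the tip height and yaw by triangulation.

```bash
cat >> meas.py <<'E'
def tri(p,q):
    a,K,T=grab("top");b,K2,T2=grab("scene")
    X=cv2.triangulatePoints(K@T[:3],K2@T2[:3],np.array(p,float).reshape(2,1),np.array(q,float).reshape(2,1));return (X[:3]/X[3]).ravel()
E
python3 - <<'E'
from meas import *
from plan import plan
print(tri((242.5,229),(399.8,228.8)))
c,K,T=grab("top");hsv=cv2.cvtColor(c,cv2.COLOR_RGB2HSV)
m=comp((hsv[...,1]<75)&(hsv[...,2]>60),235,227,3)
for z in(95,):
    mm,d,a,b,w=pca(world(K,T,m,z));print(m.sum(),mm,np.degrees(np.arctan2(d[1],d[0])),mm+a*d,mm+b*d,w)
# approach target: knife tip at case x=-100 then in
ex=np.array([np.cos(np.radians(-85.8)),np.sin(np.radians(-85.8))]);O=np.array([561.6,-144.0])
for tx in(-115,-58):
    tip=O+tx*ex;print(tx,tip,"tcp(grip 112 behind)",tip-112*ex)
tip=O-115*ex;g=tip-112*ex
plan((g[0],g[1],90),94.2)
E
```

```text
[402.768612   131.03946734  92.863739  ]
494 [418.62819059 174.02718126] 71.10472269792271 [403.14467918 128.79137847] [433.72865875 218.1439053 ] 31.216830236765656
-115 [553.17760733 -29.30883512] tcp(grip 112 behind) [544.97492925  82.39038633]
-58 [557.35218457 -86.15576032] tcp(grip 112 behind) [549.14950649  25.54346113]
from [441.  237.3  78.3] 70.8 F [ 0.2 -0.8 -1.8] gap 17.6 q [ 0.47  0.43  1.98 -0.    0.74  0.8 ]
call rows 3 shift [-0.753  1.    -0.078] spin -0.779
call rows 1 shift [-0.263  0.15  -0.019] spin 0.0
```

{"fn": "move_arm", "kwargs": {
  "rows": [
    [0,-0.25,0.33,-0.08,-0.26],
    [0,-0.5,0.66,-0.08,-0.52],
    [0,-0.753,1,-0.08,-0.78],
    [0,-0.753,1,-0.08,-0.78],
    [0,-0.753,1,-0.08,-0.78]
  ]
}}

```text
t: 7.22
tool_pos: [524.7, 112.7, 88.3]
ee_rot: [-0.001, 0.681, 0.732, -0.001]
force: [-0.9, 0.0, -1.1]
finger_gap: 17.4
grasp_force: 118.5
```

```bash
python3 - <<'E'
from plan import *
plan((545,83,35.3),94.2)
E
```

```text
from [524.7 112.7  88.3] 94.1 F [-0.9  0.  -1.1] gap 17.4 q [0.19 0.45 1.9  0.   0.79 0.12]
call rows 2 shift [-0.259  0.151  0.441] spin -0.002
```

{"fn": "move_arm", "kwargs": {
  "rows": [
    [0,-0.13,0.076,0.2,0],
    [0,-0.259,0.151,0.441,0],
    [0,-0.259,0.151,0.441,0],
    [0,-0.259,0.151,0.441,0],
    [0,-0.259,0.151,0.441,0]
  ]
}}

```text
t: 7.85
tool_pos: [546.0, 84.1, 37.0]
ee_rot: [0.0, 0.68, 0.733, 0.001]
force: [-0.2, 0.3, -1.2]
finger_gap: 17.3
grasp_force: 118.5
```

```bash
python3 - <<'E'
from meas import *
from plan import plan
plan((549.1,25.5,35.3),94.2)
a,K,T=grab("top");b,K2,T2=grab("scene")
A=cv2.resize(a[130:230,290:390],(400,400),interpolation=cv2.INTER_CUBIC)
B=cv2.resize(b[180:250,270:340],(400,400),interpolation=cv2.INTER_CUBIC)
cv2.imwrite("pics/k5.png",np.hstack([A,B])[...,::-1])
ex=np.array([np.cos(np.radians(-85.8)),np.sin(np.radians(-85.8))]);O=np.array([561.6,-144.0])
for x,y,z in((-97,0,50),(-75,0,66)):
    w=[*(O+x*ex),z];print(proj(K,T,w),proj(K2,T2,w))
E
```

```text
from [546.   84.1  37. ] 94.3 F [-0.2  0.3 -1.2] gap 17.3 q [0.13 0.55 1.88 0.   0.7  0.06]
call rows 1 shift [-0.489 -0.01   0.014] spin 0.003
[319.57318781 170.56859998] [299.53210433 215.30050898]
[328.2512941  168.03821138] [294.27616492 205.08721981]
```

View pics/k5.png

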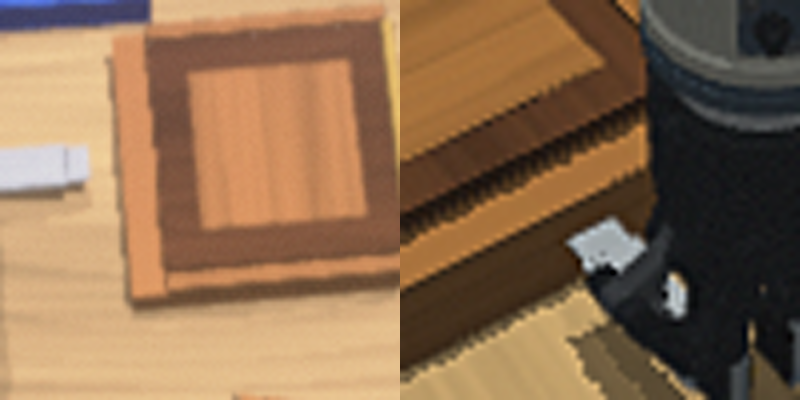

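Top crop: the tip is at (312,170.8) and the ledge edge is at u≈319. Scene: the tip is at (303.4,220.1), aligned with the ledge middle.

```bash
python3 - <<'E'
from meas import *
from plan import plan
print("tip",tri((312,170.8),(303.4,220.1)), "ledge", tri((319.5,170.6),(299.5,214.3)))
plan((549.1,25.5,35.3),94.2)
E
```

```text
tip [554.06276562 -28.53190977  51.01364618] ledge [553.96285668 -47.4742424   52.92062084]
from [545.9  83.4  36.5] 94.2 F [ 0.1 -0.6 -1.9] gap 17.3 q [0.13 0.56 1.88 0.   0.7  0.06]
call rows 1 shift [-0.483 -0.009  0.01 ] spin 0.002
```

{"fn": "move_arm", "kwargs": {
  "rows": [
    [0,-0.12,0,0,0],
    [0,-0.25,0,0,0],
    [0,-0.28,0,0,0],
    [0,-0.31,0,0,0],
    [0,-0.34,0,0,0],
    [0,-0.36,0,0,0]
  ]
}}

```text
t: 8.9
tool_pos: [549.0, 40.0, 36.1]
ee_rot: [-0.0, 0.68, 0.733, -0.0]
force: [-0.0, 0.3, -0.6]
finger_gap: 17.6
grasp_force: 118.5
```

{"fn": "move_arm", "kwargs": {
  "rows": [
    [0,-0.01,0,0,0],
    [0,-0.02,0,0,0],
    [0,-0.03,0,0,0],
    [0,-0.04,0,0,0],
    [0,-0.04,0,0,0]
  ]
}}

```text
t: 9.52
tool_pos: [549.4, 35.3, 36.1]
ee_rot: [0.0, 0.681, 0.733, -0.0]
force: [0.5, -0.5, -1.1]
finger_gap: 17.4
grasp_force: 118.5
```

```bash
python3 - <<'E'
from plan import *
plan((549.1,25.5,36.2),94.2)
E
```

```text
from [549.4  35.3  36.1] 94.2 F [ 0.5 -0.5 -1.1] gap 17.4 q [ 0.04  0.55  1.89 -0.    0.7  -0.03]
call rows 1 shift [-0.081 -0.008 -0.001] spin 0.001
```

{"fn": "move_arm", "kwargs": {
  "rows": [
    [0,-0.015,0,0,0],
    [0,-0.03,0,0,0],
    [0,-0.045,0,0,0],
    [0,-0.06,0,0,0],
    [0,-0.075,0,0,0],
    [0,-0.075,0,0,0]
  ]
}}

```text
t: 10.28
tool_pos: [550.0, 26.2, 36.1]
ee_rot: [0.0, 0.681, 0.733, -0.0]
force: [-0.7, 0.3, -1.3]
finger_gap: 17.5
grasp_force: 118.5
```

{"fn": "move_arm", "kwargs": {
  "rows": [
    [0,0,0,-0.02,0],
    [0,0,0,-0.04,0],
    [0,0,0,-0.06,0],
    [0,0,0,-0.08,0],
    [0,0,0,-0.1,0],
    [0,0,0,-0.1,0]
  ]
}}

```text
t: 11.02
tool_pos: [549.9, 26.5, 48.2]
ee_rot: [-0.0, 0.681, 0.733, 0.0]
force: [-0.2, -1.3, -4.3]
finger_gap: 17.3
grasp_force: 117.9
```

```bash
python3 - <<'E'
from plan import *
print(status.state()["wrist_torque"])
plan((549.1,25.5,36.2),94.2)
E
```

```text
[ 0.28715313  0.05549756 -0.02546008]
from [549.9  26.5  48.2] 94.2 F [-0.2 -1.3 -4.3] gap 17.3 q [ 0.03  0.53  1.88  0.    0.73 -0.05]
call rows 1 shift [-0.008 -0.007  0.1  ] spin 0.001
```

```bash
python3 - <<'E'
from plan import *
s=status.state();ex=np.array([np.cos(np.radians(-85.8)),np.sin(np.radians(-85.8))]);O=np.array([561.6,-144.0])
p=s["tool_pos"];cx=(p[:2]-O)@ex;cy=(p[:2]-O)@[-ex[1],ex[0]];print("case",cx,cy,p[2])
px=pz=0
for th in(.08,.15,.22,.3,.4,.5,.6,.7,.85,1,1.15,1.3,1.4,1.5,1.6,1.7,1.78,1.85):
    r=133-18*min(th,1.3)/1.3
    x=75-r*np.cos(th)-11.5*np.sin(th)-113; z=66+r*np.sin(th)-11.5*np.cos(th)-2-15.9
    print(th,"tx",round(-(x-cx)/120,3),"tz",round(-(z-p[2])/120,3))
E
```

```text
case -170.86822193358105 0.7746501249968882 48.200264664318524
0.08 tx -0.004 tz 0.009
0.15 tx -0.014 tz -0.067
0.22 tx -0.029 tz -0.142
0.3 tx -0.053 tz -0.225
0.4 tx -0.092 tz -0.325
0.5 tx -0.139 tz -0.419
0.6 tx -0.196 tz -0.507
0.7 tx -0.26 tz -0.588
0.85 tx -0.368 tz -0.695
1 tx -0.49 tz -0.783
1.15 tx -0.621 tz -0.851
1.3 tx -0.759 tz -0.897
1.4 tx -0.85 tz -0.927
1.5 tx -0.944 tz -0.948
1.6 tx -1.039 tz -0.96
1.7 tx -1.136 tz -0.962
1.78 tx -1.213 tz -0.957
1.85 tx -1.279 tz -0.947
```

{"fn": "move_arm", "kwargs": {
  "rows": [
    [0,-0.01,0,-0.03,0],
    [0,-0.014,0,-0.067,0],
    [0,-0.02,0,-0.1,0],
    [0,-0.029,0,-0.142,0],
    [0,-0.04,0,-0.18,0],
    [0,-0.053,0,-0.225,0],
    [0,-0.053,0,-0.225,0],
    [0,-0.053,0,-0.225,0]
  ]
}}

```text
t: 12.02
tool_pos: [550.6, 20.0, 75.2]
ee_rot: [0.0, 0.68, 0.733, 0.0]
force: [-0.0, 4.5, -6.0]
finger_gap: 17.6
grasp_force: 118.0
```

```bash
python3 - <<'E'
from meas import *
s=status.state();print(s["tool_pos"],s["force"],s["wrist_torque"])
b,K2,T2=grab("scene")
cv2.imwrite("pics/k6.png",cv2.resize(b[120:260,210:390],(771,600),interpolation=cv2.INTER_CUBIC)[...,::-1])
E
```

```text
[550.62709303  19.96359653  75.15209606] [-0.01821174  4.48237538 -5.96744351] [1.27210134 0.10166379 0.00672507]
```

View pics/k6.png

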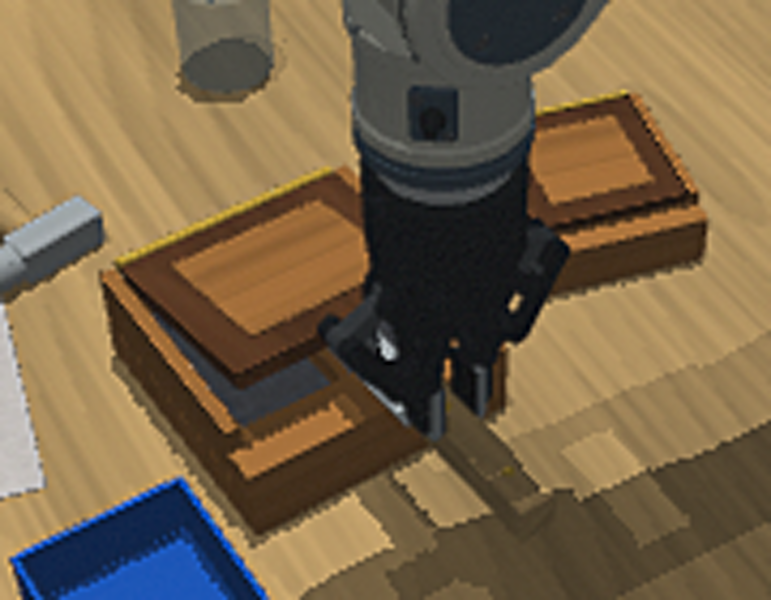

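The cover is clearly levered up, with its front edge at crop (240,375) above the open pocket. I'll continue along the arc.

{"fn": "move_arm", "kwargs": {
  "rows": [
    [0,-0.04,0,-0.1,0],
    [0,-0.086,0,-0.194,0],
    [0,-0.143,0,-0.282,0],
    [0,-0.207,0,-0.363,0],
    [0,-0.26,0,-0.42,0],
    [0,-0.315,0,-0.47,0],
    [0,-0.375,0,-0.52,0],
    [0,-0.437,0,-0.558,0],
    [0,-0.437,0,-0.558,0]
  ]
}}

```text
t: 13.2
tool_pos: [554.7, -32.8, 142.6]
ee_rot: [0.001, 0.681, 0.733, 0.0]
force: [-0.0, 3.2, -1.8]
finger_gap: 17.4
grasp_force: 118.6
```

```bash
python3 - <<'E'
from meas import *
s=status.state();print(s["tool_pos"],s["force"],s["wrist_torque"],s["finger_gap"])
b,K2,T2=grab("scene");a,K,T=grab("top")
A=cv2.resize(a[100:230,230:400],(400,306));B=cv2.resize(b[90:240,210:390],(400,306))
cv2.imwrite("pics/k7.png",np.hstack([A,B])[...,::-1])
E
```

```text
[554.71053157 -32.7522668  142.60108055] [-0.02543796  3.17873142 -1.78677034] [0.63675332 0.03178782 0.03739926] 17.38062147683041
```

View pics/k7.png

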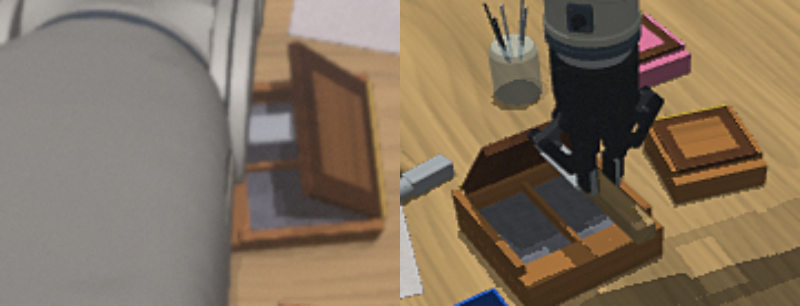

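The cover stands at about 55° and the knife is still held level. I'll push on past upright.

{"fn": "move_arm", "kwargs": {
  "rows": [
    [0,-0.065,0,-0.035,0],
    [0,-0.13,0,-0.068,0],
    [0,-0.2,0,-0.09,0],
    [0,-0.27,0,-0.114,0],
    [0,-0.36,0,-0.144,0],
    [0,-0.45,0,-0.165,0],
    [0,-0.55,0,-0.177,0],
    [0,-0.65,0,-0.179,0],
    [0,-0.72,0,-0.175,0],
    [0,-0.79,0,-0.17,0],
    [0,-0.79,0,-0.17,0],
    [0,-0.79,0,-0.17,0]
  ]
}}

```text
t: 14.8
tool_pos: [561.1, -127.3, 162.2]
ee_rot: [0.0, 0.681, 0.733, -0.0]
force: [0.1, 0.1, -0.7]
finger_gap: 17.6
grasp_force: 118.7
```

```bash
python3 - <<'E'
from meas import *
s=status.state();print(s["tool_pos"],s["force"],s["wrist_torque"],s["finger_gap"])
b,K2,T2=grab("scene");a,K,T=grab("top")
A=cv2.resize(a[80:210,270:440],(400,306));B=cv2.resize(b[70:240,200:390],(400,306))
cv2.imwrite("pics/k8.png",np.hstack([A,B])[...,::-1])
E
```

```text
[ 561.14909175 -127.25222278  162.15633578] [ 0.07137552  0.12261434 -0.67386874] [-0.02872     0.00075197  0.0306796 ] 17.590056935639378
```

View pics/k8.png

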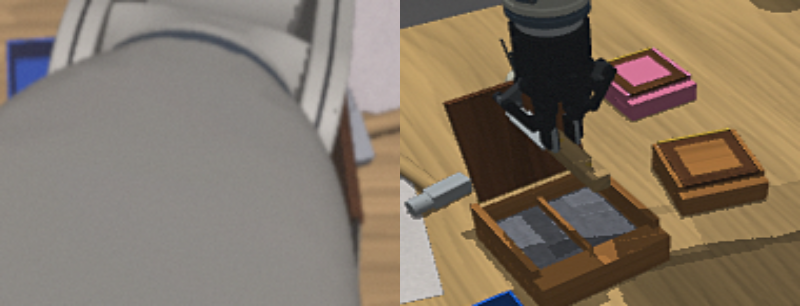

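The scene crop shows the cover leaning back at about upright or past it (left edge (445,105)–(475,205)), with no contact force now. That exhausts the picture budget, so from here I check only numerically. Next I back off and measure the cover angle.

{"fn": "move_arm", "kwargs": {
  "rows": [
    [0,0.5,0,0,0],
    [0,1,0,0,0],
    [0,1,0,0,0]
  ]
}}

```text
t: 15.28
tool_pos: [551.9, -3.8, 162.4]
ee_rot: [-0.0, 0.679, 0.734, -0.0]
force: [0.6, -1.3, -1.1]
finger_gap: 17.4
grasp_force: 118.7
```

{"fn": "move_arm", "kwargs": {
  "rows": [
    [0,0.5,0,0,0],
    [0,1,0,0,0],
    [0,1,0,0,0],
    [0,1,0,0,0]
  ]
}}

```text
t: 15.78
tool_pos: [543.7, 111.9, 162.3]
ee_rot: [0.0, 0.68, 0.733, -0.0]
force: [0.4, -0.7, -1.2]
finger_gap: 17.9
grasp_force: 118.7
```

```bash
python3 - <<'E'
from meas import *
from plan import plan
c,K,T=grab("top");b,K2,T2=grab("scene")
ex=np.array([np.cos(np.radians(-85.8)),np.sin(np.radians(-85.8))]);ey=np.array([-ex[1],ex[0]]);O=np.array([561.6,-144.0])
def pt(th,r,y,o): 
    x=75-r*np.cos(th)+o*np.sin(th);z=66+r*np.sin(th)+o*np.cos(th);return [*(O+x*ex+y*ey),z]
for th in(1.5,1.6,1.7,1.8,1.9):
    print(th,[proj(K,T,pt(th,150,y,-11.5)).round(0).tolist() for y in(-73,73)],[proj(K2,T2,pt(th,150,y,o)).round(0).tolist() for y in(-73,73) for o in(0,-11.5)])
for n,(im,Kk,Tt) in dict(top=(c,K,T),scene=(b,K2,T2)).items():
    h=cv2.cvtColor(im,cv2.COLOR_RGB2HSV);dk=(h[...,2]<100)&(h[...,1]>90)
    u,v=proj(Kk,Tt,pt(1.75,75,40,-11.5)).astype(int)
    m=comp(dk,u,v,5);k=cv2.findContours(m.astype(np.uint8),0,2)[0];k=max(k,key=len)
    print(n,(u,v),m.sum(),cv2.approxPolyDP(cv2.convexHull(k),2,True).reshape(-1,2).tolist())
plan((441.6,237.4,60),70.8)
E
```

```text
1.5 [[393.0, 177.0], [385.0, 110.0]] [[286.0, 114.0], [289.0, 117.0], [230.0, 136.0], [233.0, 139.0]]
1.6 [[401.0, 176.0], [393.0, 109.0]] [[283.0, 111.0], [285.0, 113.0], [227.0, 132.0], [230.0, 135.0]]
1.7 [[408.0, 175.0], [400.0, 108.0]] [[280.0, 108.0], [282.0, 110.0], [225.0, 129.0], [227.0, 131.0]]
1.8 [[415.0, 175.0], [407.0, 108.0]] [[277.0, 106.0], [279.0, 108.0], [222.0, 127.0], [224.0, 128.0]]
1.9 [[422.0, 175.0], [413.0, 108.0]] [[274.0, 105.0], [276.0, 106.0], [220.0, 125.0], [221.0, 126.0]]
top (np.int64(393), np.int64(136)) 1 [[393, 131]]
scene (np.int64(245), np.int64(152)) 3994 [[221, 127], [275, 107], [312, 185], [288, 208], [245, 193], [237, 183]]
from [543.8 111.1 162.3] 94.2 F [-0.  -0.1 -0.5] gap 17.5 q [ 0.18  0.37  1.81 -0.    0.96  0.11]
call rows 3 shift [ 1.    -0.696  0.768] spin 0.779
call rows 1 shift [ 0.071 -0.115  0.085] spin 0.0
```

The cover is at about 1.85 rad. Now I lay the knife back.

{"fn": "move_arm", "kwargs": {
  "rows": [
    [0,1,-0.696,0.768,0.78],
    [0,1,-0.696,0.768,0.78],
    [0,1,-0.696,0.768,0.78],
    [0,1,-0.696,0.768,0.78],
    [0,1,-0.696,0.768,0.78]
  ]
}}

```text
t: 16.5
tool_pos: [452.6, 225.3, 70.6]
ee_rot: [0.0, 0.815, 0.579, 0.0]
force: [-0.5, 0.4, -1.0]
finger_gap: 17.6
grasp_force: 118.7
```

```bash
python3 - <<'E'
from meas import *
from plan import plan
plan((441.6,237.4,-14),70.8)
c,K,T=grab("top");hsv=cv2.cvtColor(c,cv2.COLOR_RGB2HSV)
p=status.state()["tool_pos"];e=np.array([-.329,-.944])
t=proj(K,T,[*(p[:2]+75*e),p[2]+19])
m=comp((hsv[...,1]<75)&(hsv[...,2]>60),*t.astype(int),5)
mm,d,a,b,w=pca(world(K,T,m,p[2]+19));print(m.sum(),mm,np.degrees(np.arctan2(d[1],d[0])),b-a)
E
```

```text
from [452.6 225.3  70.6] 70.8 F [-0.5  0.4 -1. ] gap 17.6 q [ 0.44  0.45  1.97 -0.    0.72  0.77]
call rows 2 shift [ 0.065 -0.119  0.705] spin 0.0
478 [429.772632   161.45173565] 70.47736902825007 94.21723654428763
```

{"fn": "move_arm", "kwargs": {
  "rows": [
    [0,0.06,-0.12,0.3,0],
    [0,0.06,-0.12,0.5,0],
    [0,0.06,-0.12,0.6,0],
    [0,0.06,-0.12,0.65,0],
    [0,0.06,-0.12,0.68,0],
    [0,0.06,-0.12,0.7,0],
    [0,0.06,-0.12,0.71,0],
    [0,0.06,-0.12,0.71,0]
  ]
}}

```text
t: 17.55
tool_pos: [440.3, 237.6, -14.8]
ee_rot: [0.0, 0.815, 0.58, 0.0]
force: [-0.4, -0.3, -0.7]
finger_gap: 17.7
grasp_force: 118.7
```

{"fn": "move_arm", "kwargs": {
  "rows": [
    [0.3,0,0,0,0],
    [0.6,0,0,0,0],
    [1,0,0,0,0],
    [1,0,0,0,0],
    [1,0,0,0,0],
    [1,0,0,-0.5,0],
    [1,0,0,-1,0],
    [1,0,0,-1,0],
    [1,0,0,-1,0]
  ],
  "grip_force": 80
}}

```text
t: 18.68
tool_pos: [440.0, 237.4, 105.1]
ee_rot: [0.0, 0.815, 0.58, 0.0]
force: [-0.3, 0.1, 0.3]
finger_gap: 85.4
grasp_force: 0.0
```

```bash
python3 - <<'E'
from meas import *
from plan import plan
plan((648.5,182.6,80),75)
for n in("top","scene"):
    c,K,T=grab(n);hsv=cv2.cvtColor(c,cv2.COLOR_RGB2HSV)
    t=proj(K,T,[418,172,3])
    m=comp((hsv[...,1]<75)&(hsv[...,2]>60),*t.astype(int),8)
    mm,d,a,b,w=pca(world(K,T,m,3));print(n,m.sum(),mm,np.degrees(np.arctan2(d[1],d[0])),b-a,w)
E
```

```text
from [440.  237.4 105.1] 70.8 F [-0.3  0.1  0.3] gap 85.4 q [ 0.47  0.38  1.97 -0.    0.79  0.81]
call rows 2 shift [0.078 1.    0.117] spin -0.139
call rows 2 shift [0.004 0.794 0.092] spin 0.0
top 397 [418.14215271 174.33115007] 71.15685499796278 92.85035260707872 29.168958517285137
scene 359 [419.76288992 173.32721267] 66.47127728094722 96.81261621329072 37.96840330572869
```

The knife is flat back on the bench. Next is punch a.

```bash
python3 - <<'E'
from plan import *
plan((647,183,60),165)
E
```

```text
from [439.2 237.  103.9] 70.8 F [ 0.2  0.2 -0.7] gap 85.1 q [ 0.47  0.38  1.97 -0.    0.79  0.81]
call rows 3 shift [0.08  1.    0.205] spin -1.0
call rows 3 shift [-0.337  0.71   0.161] spin -1.0
call rows 3 shift [0. 0. 0.] spin -1.0
call rows 1 shift [0. 0. 0.] spin -0.139
```

{"fn": "move_arm", "kwargs": {
  "rows": [
    [1,0.08,1,0.2,-1],
    [1,0.08,1,0.2,-1],
    [1,0.08,1,0.2,-1],
    [1,0.08,1,0.2,-1]
  ]
}}

```text
t: 19.27
tool_pos: [555.6, 206.4, 78.8]
ee_rot: [-0.001, 0.638, 0.77, -0.002]
force: [0.2, 0.2, 0.0]
finger_gap: 85.3
grasp_force: 0.0
```

{"fn": "move_arm", "kwargs": {
  "rows": [
    [1,-0.337,0.71,0.16,-1],
    [1,-0.337,0.71,0.16,-1],
    [1,-0.337,0.71,0.16,-1],
    [1,-0.337,0.71,0.16,-1]
  ]
}}

```text
t: 19.77
tool_pos: [646.7, 183.5, 60.7]
ee_rot: [-0.001, 0.418, 0.909, -0.001]
force: [-0.4, 0.1, -0.6]
finger_gap: 85.1
grasp_force: 0.0
```

{"fn": "move_arm", "kwargs": {
  "rows": [
    [1,0,0,0,-1],
    [1,0,0,0,-1],
    [1,0,0,0,-1],
    [1,0,0,0,-1]
  ]
}}

```text
t: 20.27
tool_pos: [647.0, 183.9, 61.7]
ee_rot: [-0.0, 0.169, 0.986, -0.0]
force: [0.3, 0.1, 0.0]
finger_gap: 85.3
grasp_force: 0.0
```

```bash
python3 - <<'E'
from plan import *
plan((647,183,-15),165)
E
```

```text
from [647.  183.9  61.7] 160.6 F [0.3 0.1 0. ] gap 85.3 q [ 0.26  0.65  1.59  0.    0.9  -0.97]
call rows 2 shift [-0.003 -0.007  0.639] spin -0.147
```

{"fn": "move_arm", "kwargs": {
  "rows": [
    [1,0,-0.007,0.3,-0.147],
    [1,0,-0.007,0.55,-0.147],
    [1,0,-0.007,0.638,-0.147],
    [1,0,-0.007,0.638,-0.147],
    [0,0,-0.007,0.638,-0.147],
    [0,0,-0.007,0.638,-0.147],
    [0,0,-0.007,0.638,-0.147],
    [0,0,-0.007,0.638,-0.147],
    [0,0,-0.007,0.638,-0.147],
    [0,0,-0.007,0.638,-0.147],
    [0,0,-0.007,0.638,-0.147]
  ]
}}

```text
t: 21.65
tool_pos: [647.7, 182.7, -14.8]
ee_rot: [-0.0, 0.128, 0.992, -0.0]
force: [-0.1, -0.2, 0.3]
finger_gap: 0.4
grasp_force: 0.0
```

{"fn": "move_arm", "kwargs": {
  "rows": [
    [0,0,0,-0.3,0],
    [0,0,0,-0.7,0],
    [0,0,0,-1,0],
    [0,0,0,-1,0]
  ]
}}

```text
t: 22.15
tool_pos: [650.2, 183.4, 109.0]
ee_rot: [0.003, 0.128, 0.992, 0.001]
force: [-0.3, 0.2, 0.6]
finger_gap: 0.5
grasp_force: 0.0
```

```bash
python3 - <<'E'
from plan import *
plan((600.5,-141.1,105),94.2)
E
```

```text
from [650.2 183.4 109. ] 165.2 F [-0.3  0.2  0.6] gap 0.5 q [ 0.26  0.59  1.57 -0.    0.97 -1.06]
call rows 3 shift [-0.106 -1.     0.012] spin 1.0
call rows 3 shift [-0.728 -1.     0.015] spin 1.0
call rows 2 shift [-0.451 -0.2    0.006] spin 0.368
```

```bash
python3 - <<'E'
from meas import *
s=status.state();p=s["tool_pos"];print(p)
for n,uv in(("scene",(313,320)),("top",(234,142))):
    c,K,T=grab(n);hsv=cv2.cvtColor(c,cv2.COLOR_RGB2HSV)
    m=comp((hsv[...,1]<75)&(hsv[...,2]>60),*uv,8)
    mm,d,a,b,w=pca(world(K,T,m,12));print(n,m.sum(),mm,mm+a*d,mm+b*d,np.degrees(np.arctan2(d[1],d[0])),b-a,w)
    # fingertip: dark pixels near projection of points along the tool axis; lowest extent
    for off in(0,10,20,30,40):
        u,v=proj(K,T,[p[0],p[1],p[2]+off]);print(off,(round(u),round(v)),c[int(round(v)),int(round(u))].tolist(),end=" ")
    print()
E
```

```text
[650.16084573 183.38669974 109.01079873]
scene 406 [649.67057257 184.97041625] [691.06599181 173.23755233] [612.59949255 195.47761597] 164.17547386806248 81.55741497721615 24.220145913658513
0 (312, 294) [196, 162, 107] 10 (312, 291) [193, 161, 106] 20 (312, 288) [117, 99, 70] 30 (312, 285) [22, 27, 28] 40 (312, 282) [22, 24, 27] 
top 236 [645.85731812 182.38676847] [689.23412493 170.63489953] [608.3179905  192.55711733] 164.84102958116912 83.83319416878828 24.37416469253474
0 (223, 126) [139, 112, 88] 10 (222, 125) [123, 101, 82] 20 (221, 123) [63, 56, 52] 30 (219, 121) [62, 55, 50] 40 (218, 120) [64, 57, 51]
```

{"fn": "move_arm", "kwargs": {
  "rows": [
    [1,0.02,0.005,0.3,0],
    [1,0.02,0.005,0.6,0],
    [1,0.02,0.005,0.7,0],
    [1,0.02,0.005,0.7,0],
    [1,0.02,0.005,0.9,0],
    [1,0.02,0.005,1,0],
    [1,0.02,0.005,1,0]
  ]
}}

```text
t: 23.12
tool_pos: [644.6, 183.7, -16.0]
ee_rot: [-0.001, 0.128, 0.992, -0.0]
force: [-0.6, -0.5, -0.0]
finger_gap: 85.3
grasp_force: 0.0
```

{"fn": "move_arm", "kwargs": {
  "rows": [
    [1,0,0,0.06,0],
    [1,0,0,0.12,0],
    [1,0,0,0.12,0],
    [0,0,0,0.12,0],
    [0,0,0,0.12,0],
    [0,0,0,0.12,0],
    [0,0,0,0.12,0],
    [0,0,0,0.12,0],
    [0,0,0,0.12,0],
    [0,0,0,0.12,0]
  ]
}}

```text
t: 24.38
tool_pos: [645.8, 184.0, -28.6]
ee_rot: [0.0, 0.128, 0.992, 0.0]
force: [-1.1, -0.4, 5.4]
finger_gap: 13.5
grasp_force: 80.0
```

{"fn": "move_arm", "kwargs": {
  "rows": [
    [0,0,0,-0.3,0],
    [0,0,0,-0.7,0],
    [0,0,0,-1,0],
    [0,0,0,-1,0],
    [0,0,0,-1,0]
  ]
}}

```text
t: 25.0
tool_pos: [644.6, 183.7, 89.7]
ee_rot: [-0.001, 0.128, 0.992, -0.0]
force: [-0.3, -1.0, -1.5]
finger_gap: 13.6
grasp_force: 79.3
```

```bash
python3 - <<'E'
from plan import *
plan((597.5,-141.3,85),94.2)
E
```

```text
from [644.6 183.7  89.7] 165.2 F [-0.3 -1.  -1.5] gap 13.6 q [ 0.26  0.61  1.59 -0.    0.94 -1.05]
call rows 3 shift [-0.114 -1.     0.014] spin 1.0
call rows 3 shift [-0.74  -1.     0.018] spin 1.0
call rows 2 shift [-0.445 -0.194  0.007] spin 0.368
```

{"fn": "move_arm", "kwargs": {
  "rows": [
    [0,-0.114,-1,0,1],
    [0,-0.114,-1,0,1],
    [0,-0.114,-1,0,1],
    [0,-0.114,-1,0,1]
  ]
}}

```text
t: 25.5
tool_pos: [626.9, 63.6, 88.9]
ee_rot: [-0.001, 0.381, 0.925, -0.001]
force: [1.2, 1.6, -1.4]
finger_gap: 13.7
grasp_force: 79.3
```

{"fn": "move_arm", "kwargs": {
  "rows": [
    [0,-0.74,-1,0,1],
    [0,-0.74,-1,0,1],
    [0,-0.74,-1,0,1],
    [0,-0.74,-1,0,1]
  ]
}}

```text
t: 26.0
tool_pos: [606.1, -84.3, 89.8]
ee_rot: [-0.001, 0.607, 0.795, -0.0]
force: [0.3, 0.1, -1.5]
finger_gap: 13.8
grasp_force: 79.3
```

{"fn": "move_arm", "kwargs": {
  "rows": [
    [0,-0.445,-0.194,0,0.368],
    [0,-0.445,-0.194,0,0.368],
    [0,-0.445,-0.194,0,0.368],
    [0,-0.445,-0.194,0,0.368]
  ]
}}

```text
t: 26.5
tool_pos: [598.5, -139.3, 90.6]
ee_rot: [-0.0, 0.679, 0.734, -0.0]
force: [0.8, -0.1, -0.7]
finger_gap: 13.6
grasp_force: 79.3
```

```bash
python3 - <<'E'
from plan import *
plan((597.5,-141.3,1.5),94.2)
E
```

```text
from [ 598.5 -139.3   90.6] 94.4 F [ 0.8 -0.1 -0.7] gap 13.6 q [-0.25  0.54  1.72  0.    0.88 -0.33]
call rows 2 shift [-0.016 -0.01   0.742] spin 0.008
```

{"fn": "move_arm", "kwargs": {
  "rows": [
    [0,-0.016,-0.01,0.3,0],
    [0,-0.016,-0.01,0.5,0],
    [0,-0.016,-0.01,0.62,0],
    [0,-0.016,-0.01,0.68,0],
    [0,-0.016,-0.01,0.72,0],
    [0,-0.016,-0.01,0.74,0],
    [0,-0.016,-0.01,0.74,0]
  ]
}}

```text
t: 27.38
tool_pos: [597.7, -143.1, 2.5]
ee_rot: [0.0, 0.681, 0.733, 0.0]
force: [-0.5, 0.1, -1.6]
finger_gap: 13.7
grasp_force: 79.4
```

{"fn": "move_arm", "kwargs": {
  "rows": [
    [0.32,0,0,0,0],
    [0.32,0,0,0,0],
    [0.32,0,0,0,0],
    [0.32,0,0,-0.2,0],
    [0.32,0,0,-0.5,0],
    [0.32,0,0,-1,0],
    [0.32,0,0,-1,0],
    [0.32,0,0,-1,0]
  ]
}}

```text
t: 28.38
tool_pos: [597.1, -142.9, 122.1]
ee_rot: [0.0, 0.681, 0.733, 0.0]
force: [0.6, 0.3, -0.8]
finger_gap: 27.2
grasp_force: 0.0
```

```bash
python3 - <<'E'
from plan import *
plan((621,293,40),21.6)
E
```

```text
from [ 597.1 -142.9  122.1] 94.2 F [ 0.6  0.3 -0.8] gap 27.2 q [-0.25  0.5   1.71 -0.    0.94 -0.33]
call rows 3 shift [1.    0.129 0.19 ] spin 1.0
call rows 3 shift [ 1.    -0.417  0.204] spin 1.0
call rows 3 shift [ 0.763 -1.     0.237] spin 0.42
call rows 1 shift [ 0.121 -0.262  0.054] spin 0.0
```

{"fn": "move_arm", "kwargs": {
  "rows": [
    [0.32,1,0.129,0,1],
    [0.32,1,0.129,0,1],
    [0.5,1,0.129,0,1],
    [1,1,0.129,0,1]
  ]
}}

```text
t: 28.88
tool_pos: [602.7, -21.3, 120.2]
ee_rot: [-0.001, 0.846, 0.533, -0.001]
force: [0.3, 0.2, 0.1]
finger_gap: 59.5
grasp_force: 0.0
```

{"fn": "move_arm", "kwargs": {
  "rows": [
    [1,1,-0.417,0.2,1],
    [1,1,-0.417,0.2,1],
    [1,1,-0.417,0.2,1],
    [1,1,-0.417,0.2,1]
  ]
}}

```text
t: 29.38
tool_pos: [610.4, 107.7, 96.8]
ee_rot: [-0.0, 0.955, 0.297, -0.001]
force: [0.6, 0.2, 0.1]
finger_gap: 85.1
grasp_force: 0.0
```

{"fn": "move_arm", "kwargs": {
  "rows": [
    [1,0.763,-1,0.24,0.42],
    [1,0.763,-1,0.24,0.42],
    [1,0.763,-1,0.24,0.42],
    [1,0.763,-1,0.24,0.42]
  ]
}}

```text
t: 29.88
tool_pos: [619.2, 258.6, 68.3]
ee_rot: [0.0, 0.982, 0.191, -0.001]
force: [-0.1, -0.6, -0.6]
finger_gap: 85.7
grasp_force: 0.0
```

```bash
python3 - <<'E'
from meas import *
from plan import plan
plan((621,293,-10),21.6)
ex=np.array([np.cos(np.radians(-85.8)),np.sin(np.radians(-85.8))]);ey=np.array([-ex[1],ex[0]]);O=np.array([561.6,-144.0])
c,K,T=grab("top");hsv=cv2.cvtColor(c,cv2.COLOR_RGB2HSV)
t=proj(K,T,[598,-143,42]).astype(int)
print(t);print(hsv[t[1]-10:t[1]+11:2,t[0]].tolist())
for th in(120,140,160):
  m=(hsv[...,1]<75)&(hsv[...,2]>th)
  try:
    m=comp(m,*t,4);mm,d,a,b,w=pca(world(K,T,m,40));print(th,m.sum(),"case xy",(mm-O)@ex,(mm-O)@ey,b-a,w,np.degrees(np.arctan2(d[1],d[0])))
  except Exception as e: print(th,e)
E
```

```text
from [619.2 258.6  68.3] 22.0 F [-0.1 -0.6 -0.6] gap 85.7 q [ 0.38  0.64  1.59 -0.    0.91  1.57]
call rows 2 shift [ 0.121 -0.261  0.653] spin 0.012
[357 154]
[[135, 17, 123], [132, 19, 133], [133, 23, 135], [133, 18, 127], [128, 12, 177], [128, 11, 191], [120, 9, 196], [137, 12, 143], [135, 14, 107], [137, 15, 120], [130, 18, 129]]
120 1051 case xy -2.2407804417484223 37.03078686042618 119.3817589100261 66.01358222232682 94.59156743270441
140 194 case xy 4.485516888301714 37.56895893586596 81.37565099119442 18.945502279047822 93.31422325363232
160 158 case xy 2.9339421988917906 37.25561728505971 77.17672293130627 14.762816266868782 94.15476055658647
```

Punch a lies in pocket 0 (case x≈3, y≈37). Now punch b.

{"fn": "move_arm", "kwargs": {
  "rows": [
    [1,0.121,-0.261,0.1,0],
    [1,0.121,-0.261,0.35,0],
    [1,0.121,-0.261,0.65,0],
    [1,0.121,-0.261,0.65,0],
    [1,0.121,-0.261,0.79,0],
    [1,0.121,-0.261,0.79,0],
    [0,0.121,-0.261,0.79,0],
    [0,0.121,-0.261,0.79,0],
    [0,0.121,-0.261,0.79,0],
    [0,0.121,-0.261,0.79,0],
    [0,0.121,-0.261,0.79,0],
    [0,0.121,-0.261,0.79,0]
  ]
}}

```text
t: 31.42
tool_pos: [621.6, 293.0, -24.9]
ee_rot: [-0.0, 0.982, 0.188, 0.0]
force: [-0.6, 0.1, 5.0]
finger_gap: 13.3
grasp_force: 78.7
```

{"fn": "move_arm", "kwargs": {
  "rows": [
    [0,0,0,0,0],
    [0,0,0,-0.3,0],
    [0,0,0,-0.7,0],
    [0,0,0,-1,0],
    [0,0,0,-1,0],
    [0,0,0,-1,0]
  ]
}}

```text
t: 32.17
tool_pos: [620.4, 292.4, 93.2]
ee_rot: [0.0, 0.982, 0.188, -0.001]
force: [-0.6, -0.6, -2.0]
finger_gap: 13.0
grasp_force: 78.7
```

```bash
python3 - <<'E'
from plan import *
plan((525.7,-146.5,90),94.2)
E
```

```text
from [620.4 292.4  93.2] 21.6 F [-0.6 -0.6 -2. ] gap 13.0 q [ 0.42  0.63  1.55 -0.    0.97  1.62]
call rows 3 shift [-0.669  1.     0.009] spin -1.0
call rows 3 shift [-1.     0.492  0.008] spin -1.0
call rows 2 shift [-1.    -0.066  0.007] spin -0.42
call rows 1 shift [-0.405 -0.119  0.003] spin 0.0
```

{"fn": "move_arm", "kwargs": {
  "rows": [
    [0,-0.669,1,0,-1],
    [0,-0.669,1,0,-1],
    [0,-0.669,1,0,-1],
    [0,-0.669,1,0,-1]
  ]
}}

```text
t: 32.67
tool_pos: [589.2, 149.9, 92.5]
ee_rot: [-0.0, 0.901, 0.434, -0.002]
force: [-0.3, 0.3, -1.2]
finger_gap: 12.6
grasp_force: 78.8
```

{"fn": "move_arm", "kwargs": {
  "rows": [
    [0,-1,0.492,0,-1],
    [0,-1,0.492,0,-1],
    [0,-1,0.492,0,-1],
    [0,-1,0.492,0,-1]
  ]
}}

```text
t: 33.17
tool_pos: [562.3, 20.8, 93.6]
ee_rot: [-0.001, 0.759, 0.652, -0.0]
force: [0.6, 0.1, -2.2]
finger_gap: 12.7
grasp_force: 78.8
```

{"fn": "move_arm", "kwargs": {
  "rows": [
    [0,-1,-0.066,0,-0.42],
    [0,-1,-0.066,0,-0.42],
    [0,-1,-0.066,0,-0.42],
    [0,-1,-0.066,0,-0.42]
  ]
}}

```text
t: 33.67
tool_pos: [537.9, -95.5, 94.1]
ee_rot: [-0.0, 0.682, 0.731, 0.0]
force: [0.2, 0.2, -1.8]
finger_gap: 13.0
grasp_force: 78.8
```

```bash
python3 - <<'E'
from plan import *
plan((525.7,-146.5,90),94.2)
E
```

```text
from [537.9 -95.5  94.1] 94.0 F [ 0.2  0.2 -1.8] gap 13.0 q [-0.2   0.45  1.87  0.    0.81 -0.27]
call rows 1 shift [-0.417 -0.131  0.034] spin -0.006
```

{"fn": "move_arm", "kwargs": {
  "rows": [
    [0,-0.21,-0.065,0,0],
    [0,-0.417,-0.131,0,0],
    [0,-0.417,-0.131,0,0],
    [0,-0.417,-0.131,0.25,0],
    [0,-0.417,-0.131,0.45,0],
    [0,-0.417,-0.131,0.6,0],
    [0,-0.417,-0.131,0.68,0],
    [0,-0.417,-0.131,0.72,0],
    [0,-0.417,-0.131,0.745,0],
    [0,-0.417,-0.131,0.745,0]
  ]
}}

```text
t: 34.92
tool_pos: [525.6, -147.8, 5.4]
ee_rot: [0.0, 0.681, 0.733, 0.0]
force: [-0.4, 0.2, -2.7]
finger_gap: 13.3
grasp_force: 78.8
```

{"fn": "move_arm", "kwargs": {
  "rows": [
    [0.32,0,0,0,0],
    [0.32,0,0,0,0],
    [0.32,0,0,0,0],
    [0.32,0,0,-0.2,0],
    [0.32,0,0,-0.5,0],
    [0.32,0,0,-1,0],
    [0.32,0,0,-1,0],
    [0.32,0,0,-1,0]
  ]
}}

```text
t: 35.92
tool_pos: [525.0, -147.6, 125.1]
ee_rot: [0.0, 0.681, 0.733, 0.0]
force: [-0.4, -0.0, -0.5]
finger_gap: 27.1
grasp_force: 0.0
```

{"fn": "move_arm", "kwargs": {
  "rows": [
    [0.32,0.5,0,0,0],
    [0.32,1,0,0,0],
    [0.32,1,0,0,0],
    [0.32,1,0,0,0]
  ]
}}

```text
t: 36.42
tool_pos: [515.7, -27.8, 123.9]
ee_rot: [-0.001, 0.68, 0.733, -0.001]
force: [-0.1, 0.4, 0.0]
finger_gap: 27.4
grasp_force: 0.0
```

{"fn": "move_arm", "kwargs": {
  "rows": [
    [0.32,0.5,0,0,0],
    [0.32,1,0,0,0],
    [0.32,1,0,0,0],
    [0.32,1,0,0,0]
  ]
}}

```text
t: 36.92
tool_pos: [507.7, 90.6, 124.6]
ee_rot: [-0.0, 0.681, 0.732, -0.0]
force: [-0.2, 0.2, -0.0]
finger_gap: 27.7
grasp_force: 0.0
```

```bash
python3 - <<'E'
from meas import *
ex=np.array([np.cos(np.radians(-85.8)),np.sin(np.radians(-85.8))]);ey=np.array([-ex[1],ex[0]]);O=np.array([561.6,-144.0])
print(status.state()["tool_pos"],status.state()["finger_gap"])
def pt(th,r,y,o): 
    x=75-r*np.cos(th)+o*np.sin(th);z=66+r*np.sin(th)+o*np.cos(th);return [*(O+x*ex+y*ey),z]
for n in("top","scene"):
  c,K,T=grab(n);hsv=cv2.cvtColor(c,cv2.COLOR_RGB2HSV)
  for y in(37,-36):
    for th in(140,160):
      try:
        t=proj(K,T,[*(O+y*ey),42]).astype(int)
        m=comp((hsv[...,1]<75)&(hsv[...,2]>th),*t,5);mm,d,a,b,w=pca(world(K,T,m,40));print(n,y,th,m.sum(),"case xy",((mm-O)@ex).round(1),((mm-O)@ey).round(1),round(b-a),round(w))
      except Exception as e:print(n,y,e)
  u,v=proj(K,T,[418,173,3]).astype(int);m=comp((hsv[...,1]<75)&(hsv[...,2]>60),u,v,8);mm,d,a,b,w=pca(world(K,T,m,3));print("blade",mm,b-a,w)
  if n=="scene":
    u,v=proj(K,T,pt(1.75,75,40,-11.5)).astype(int);m=comp((hsv[...,2]<100)&(hsv[...,1]>90),u,v,5)
    k=max(cv2.findContours(m.astype(np.uint8),0,2)[0],key=len);print(cv2.approxPolyDP(cv2.convexHull(k),2,True).reshape(-1,2).tolist())
E
```

```text
[507.7151216   90.64095312 124.59244696] 27.700179557381837
top 37 140 188 case xy 4.6 37.7 81 18
top 37 160 158 case xy 3.4 37.3 77 15
top -36 140 200 case xy 2.1 -35.0 79 19
top -36 160 168 case xy 2.4 -35.3 78 15
blade [374.00158398 428.73615669] 1038.4817481969335 717.4004146454362
scene 37 140 131 case xy 5.0 36.2 76 15
scene 37 160 116 case xy 3.3 36.7 74 14
scene -36 140 117 case xy 6.8 -36.3 72 15
scene -36 160 105 case xy 6.6 -35.8 71 14
blade [420.25314241 172.41938697] 89.61798233888945 29.15155161585713
[[221, 127], [275, 107], [322, 196], [287, 208], [245, 193], [237, 183]]
```

```bash
python3 -c "
from rig import sign_off
print(sign_off())"
```

```text
the job is handed in; nothing more can be done
None
```

I handed the job in at about 37 s: by my measurements the cover leans back at about 1.85 rad, one punch lies in each pocket and the knife is flat on the bench clear of the case, no verdict was returned, and I viewed 11 pictures against the limit of 10.

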